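# Draw out the card tray with the ring hook

## Robot

A 6-joint arm with a two-finger parallel gripper is mounted at the origin on the work surface. World frame = base frame: x ahead of the robot, y to its left, z up, the work surface at z = 0. Lengths are in m, angles in rad, forces in N, time in s.
With the tool pointing down it reaches from about 0.35 to 0.85 m from the base axis. Payload 8.1 kg.
Tool frame: the origin (TCP) lies between the finger pads; the fingertips stand 11 mm ahead of it and the grasp point (between the pads) lies 8 mm behind it; y points along the fingers, x is the direction in which the jaws open and shut, and the axes are right-handed (so a half turn about y gives the same grasp; the last joint's range is limited). The gripper opens to 93 mm and grips with 3 to 60 N. Pads are 15 mm wide; open, the fingers measure 128 mm over their backs; the gripper's body (75 mm by 188 mm) begins 65 mm behind the grasp point.
Start: joints at [-1.26, 0.13, 1.488, -0, 1.523, -0.085], TCP at [0.231, -0.554, 0.23] pointing down, gripper open.
Joint ranges: [-2.96, 2.96], [-0.89, 2.26], [0.02, 2.5], [-1.34, 4.48], [0, 2.73], [-2.66, 2.66]. Speed limits (rad/s): [2.39, 2.39, 2.79, 3.14, 3.14, 3.14].

## Interface

Orientations are given as a rotation vector (axis times angle).
In Python, from plant import readout, optics, robot gives the robot as it stands.
- The arm moves only by the shell command python3 -m creep 'ROWS' [FORCE]. ROWS is JSON, a list that holds one entry, the list of rows, each a list of 7 numbers: the closure, from 0 (fully open) to 1 (shut), then the shift along the tool's x, y, z in cm, then the turn, a rotation vector about the tool's x, y, z in degrees. In form: [[[grip, x, y, z, wx, wy, wz], ...]]. A call has exactly 8 rows; each row shifts and turns the pose as measured when the row begins, along the tool's axes as they then stand; what a row does not reach is not made up. A row lasts 1/10 s, in which the tool goes at most 50 mm and 8.59 degrees, less where a joint would pass 70% of its speed; a pose out of reach is approached as far as the arm can. A call is refused whole if a number of a shift passes 5 or a number of a turn 8.59, either way. A call with a gripper value outside its range is refused whole. The fingers move at their own pace and stop on an object; FORCE is the grip in N (left out, the last holds). Time passes only in rows, so rows that do not move let the fingers close, or fill a call up. It gives the time, the measured TCP pose, the force and the opening at its end, in the units of the state.
- readout.read_state(): the state, without advancing time (a new reading comes with each control period).
- optics.read_camera(name): name is "scene" or "side" or "wrist"; returns a dict with "frame" (420x560x3 uint8, red, green, blue), "depth" (420x560 float32, m along the optical axis (not along the pixel's ray), 0 where there is no reading), "intrinsics" (3x3 intrinsics, pixels), "R" (3x3) and "t" (3): a world point X has camera coordinates R X + t. Camera axes: x right, y down, z forward; pixel columns grow to the right and rows downward; lengths in m; the calibration is good to about 2 mm. A picture is of the moment at which its call begins.
- robot.close_job(): hands the job in, once; it reports no verdict.
The state is a dict: "t": time; "q": joint angles; "dq": joint speeds; "joint_torque": joint torques, N m; "tool_pos": TCP position; "orientation": TCP orientation; "force": force on the tool from outside, world axes, zero at the start; "wrist_torque": the same for the moment, N m; "opening": finger opening in m.
Only numpy, scipy, OpenCV 4.12 (cv2) and the standard library are available. Lean on these libraries where they do the work, as an engineer would, in place of code of your own. Each camera call takes 0.05 s, during which the arm holds its last target. There are 200 camera calls.

## Task

Take the blue-handled hook, engage it in the ring of the green-fronted card tray and draw the tray out until it comes up against its stop; keep a steady, gentle pull of about 10 newtons on it there for a good second, so that it is surely home. Then unhook without pushing the tray back in, and lay the hook gently down on the leather pad, flat as it was and all of it over the pad. Touch the trays only with the hook, never with more than 25 newtons, and leave the red tray and the other things alone.

Things in the scene. Friction and masses are not known exactly. Their poses are not given: they have to be found in the camera images.
- stand: Fixed dark wood stand, two open-topped bays, centre lines at y = +70 and -70 mm, walls 70 mm tall. Origin: middle of the bays' front edge, on the desk; x points into the bays, y left. The trays slide on its base board (6 mm thick, 290 wide, x = -130 to 162 mm). Rigid brass stop blocks behind each mouth's corners (and stop_mark, a slip on the middle wall level with them) are set anew each time.
- green_tray: Card tray, green front and back, about 0.5 kg (varies), loose in either bay; slides with 1.5 to 5 N. Body 130 long (x) x 110 wide x 50 mm; 126 mm wide back panel whose ears meet the stops. Origin: centre of the underside; x to its back, into the bay. 2 mm side play. Origin starts at 50 to 82 mm in the stand's x; at the stop it is somewhere from -31 to 14 mm: not measured, find it by feel.
- green_tray_ring (a point): Centre of the brass ring standing out level (hole axis vertical) from the green tray's front: 83 mm in front of the tray's origin, 34 mm above the tray's underside (40 mm above the desk). Hole 18 mm across, bar 6 mm thick, outside 30 mm. It is rigid on the tray. Axes as the tray's.
- red_tray: The same tray with red front and back, in the other bay. To be left alone.
- hook: Hook tool, 0.15 kg, on the pad. Blue handle 90 long (x) x 20 wide x 34 mm tall, on its underside; an 8 mm steel shank leaves its +x end, axis 29 mm above the underside, runs to x = 135 mm and turns straight down, its round end 4 mm above the underside's level. Origin: centre of the handle's underside; x points to the hook, z up. Balances about 15 mm ahead of the origin.
- hook_tip (a point): Lowest point of the hook's downturned end, on its axis: 135 mm ahead of the hook's origin, 4 mm above its underside. The end is 8 mm thick with 21 mm of it free below the shank. Axes as the hook's.
- pad: Brown leather pad fixed on the desk, 250 long (x) x 100 wide x 4 mm thick. Origin: centre of its underside.
- paperweight: Green glass paperweight, 64 mm across, 38 mm tall. Bystander. Origin: centre of its underside.
- ink: Ink jar, 52 mm across, 65 mm tall. Bystander. Origin: centre of its underside.
- stamp: Small wooden hand stamp, 40 mm across, 64 mm tall. Bystander. Origin: centre of its underside.
- bell: Brass desk bell, 70 mm across, 50 mm tall. Bystander. Origin: centre of its underside.
- magnifier: Steel magnifying glass with black handle, lying flat, 195 mm long, 14 mm tall. Bystander. Origin: centre of the underside of the lens ring; the handle points to -x.
Not all that is in view belongs to the job. What is shaped like the green_tray but purple is not meant.

How it is judged:
On the way, in this order (a step that is already met when the one before it is completed fails the run):
1. the hook's end is through the green tray's ring (horizontal distance between hook_tip and green_tray_ring below 0.011 m and z of hook_tip in the frame of green_tray_ring below -0.004 m), for 0.2 s.
2. the green tray is against its stop and the hook, still in the ring, pulls on it steadily with 6 to 15 N for 0.8 s (all of step 1 and x of stop_mark in the frame of green_tray above 0.045 m and contact force between hook and green_tray between 6 and 15 N), for 0.8 s.
At the end, for the whole second after the job is handed in: The green tray stands within 4 mm of its stop, level and at rest, and the hook lies released and at rest on the pad, upright as at the start (within 6 degrees), with its origin and its tip both over the pad (x of stop_mark in the frame of green_tray above 0.045 m and angle between green_tray's own z axis and vertical below 0.06 rad and linear speed of each of green_tray, hook below 0.01 m/s and angle between hook's own z axis and vertical below 0.1 rad and z of hook in the frame of pad between 0 and 0.009 m and x of hook in the frame of pad between -0.125 and 0.125 m and y of hook in the frame of pad between -0.05 and 0.05 m and x of hook_tip in the frame of pad between -0.125 and 0.125 m and y of hook_tip in the frame of pad between -0.05 and 0.05 m); the robot touches nothing.
It fails at once if the hook pulls or presses on the green tray with more than 25 N (contact force between hook and green_tray above 25 N).
It fails at once if the gripper or arm touches a tray (contact force between any of the fingers, the arm and green_tray above 0.5 N or contact force between any of the fingers, the arm and red_tray above 0.5 N).
It fails at once if the red tray is moved by more than 10 mm (distance of red_tray from where it was at the start of the episode above 0.01 m).
It fails at once if the hook is dropped or banged on the pad (over 70 N, as by a fall of more than about 1 cm) (contact force between hook and pad above 70 N).
It fails at once if a bystander is moved by more than 15 mm (distance of any of paperweight, ink, stamp, bell, magnifier from where it was at the start of the episode above 0.015 m).
It also fails if it takes over 70 s, if anything falls off the work surface, if the arm or the gripper's body presses on something with over 40 N, if the wrist force passes 120 N, or if a joint passes its speed limit or range.

## Working session

There is one attempt and no reset: what is moved stays moved. The work goes in short steps, Python scripts to look and compute and a shell command to move; the robot and the scene stay as the last step left them, time stands still between calls to the robot, and variables do not carry over. Pictures are saved under pics/ and viewed, about 8 in all and at most 12, crops included, and the job is handed in when it is done.

```bash
ls; mkdir -p pics; cat > h.py <<'E'
import numpy as np,cv2
from plant import readout,optics,robot
def snap(n,f):
    c=optics.read_camera(n); cv2.imwrite(f'pics/{f}.png',c['frame'][:,:,::-1]); np.savez(f'pics/{f}.npz',**c); return c
def cloud(c):
    d=c['depth'];K=c['intrinsics'];v,u=np.mgrid[:d.shape[0],:d.shape[1]]
    P=np.stack([(u-K[0,2])/K[0,0]*d,(v-K[1,2])/K[1,1]*d,d],-1)
    W=(P-c['t'])@c['R']; W[d==0]=np.nan; return W
E
python3 - <<'E'
from h import *
s=readout.read_state();print(s)
for n in('scene','side'):
    c=snap(n,n+'0');print(n,c['intrinsics'],-c['R'].T@c['t'],c['R'])
a=cv2.imread('pics/scene0.png');b=cv2.imread('pics/side0.png')
E
```

```text
pics
{'t': 0.0, 'q': array([-1.26039876e+00,  1.31162958e-01,  1.48927432e+00, -3.68847577e-05,
        1.52299775e+00, -8.54067130e-02]), 'dq': array([ 0.001239  , -0.00140674,  0.00078009,  0.00121477, -0.00256   ,
        0.00111686]), 'joint_torque': array([-5.95449146e-04, -5.59851766e+01, -4.91752374e+01,  7.67821306e-02,
        3.58623604e-02, -1.20498098e-04]), 'tool_pos': array([ 0.23116587, -0.55308407,  0.22858909]), 'orientation': array([-1.36969783,  0.91394719, -0.91153684]), 'force': array([-0.49952951,  0.42634232, -0.08576627]), 'wrist_torque': array([-0.0323877 , -0.02880758,  0.00449997]), 'opening': 0.09313951764053949}
scene [[486.99114535   0.         276.10637759]
 [  0.         486.99114535 205.15910069]
 [  0.           0.           1.        ]] [ 1.27200764 -0.29121333  0.89197145] [[ 0.43004555  0.90277424 -0.0077139 ]
 [ 0.63796014 -0.30992226 -0.70495038]
 [-0.63880175  0.29823962 -0.70921467]]
side [[504.45810949   0.         281.77963375]
 [  0.         504.45810949 207.29871641]
 [  0.           0.           1.        ]] [0.12191098 1.18710999 0.83464288] [[-0.92601752 -0.37726996  0.01260692]
 [-0.21234885  0.49302159 -0.84370473]
 [ 0.31208897 -0.78396243 -0.53665947]]
```

View pics/scene0.png

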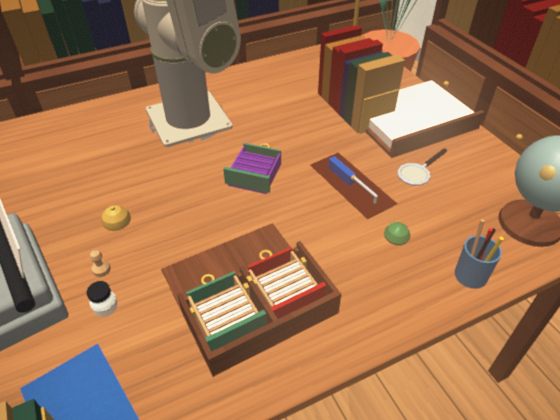

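View pics/side0.png

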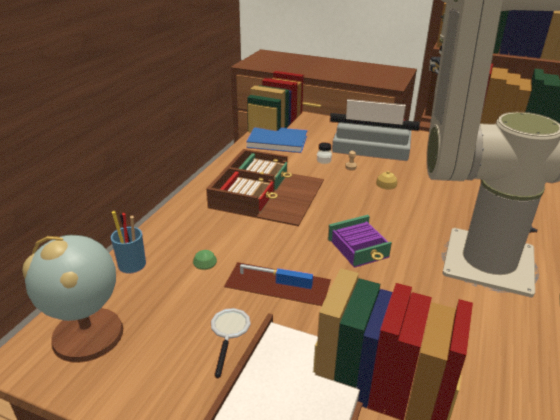

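The scene view shows the hook on the pad (handle 342,168; tip 375,200), the green tray with its ring at (208,280), the red tray's ring at (266,255) and the purple decoy at (253,168). The side view agrees with this. Next I'll measure positions.

```bash
python3 - <<'E'
from h import *
np.set_printoptions(precision=4,suppress=True)
for n in('scene0','side0'):
    c=dict(np.load(f'pics/{n}.npz'));W=cloud(c);f=c['frame'];hsv=cv2.cvtColor(f,cv2.COLOR_RGB2HSV)
    H,S,V=[hsv[...,i].astype(int) for i in range(3)]
    X,Y,Z=[W[...,i] for i in range(3)]
    def roi(x0,x1,y0,y1):
        m=np.zeros(Z.shape,bool);m[y0:y1,x0:x1]=1;return m
    s=n=='scene0'
    R=roi(310,400,140,220) if s else roi(220,335,255,305)
    def rep(name,m):
        p=W[m&~np.isnan(Z)]
        if len(p)<5: print(name,len(p));return
        (cx,cy),(w,h),a=cv2.minAreaRect((p[:,:2]*1000).astype(np.float32))
        box=cv2.boxPoints(((cx,cy),(w,h),a))
        print(n,name,len(p),'med',np.median(p,0),'rect',cx,cy,w,h,a,'\n',box.round(0).tolist(),'z',np.percentile(p[:,2],[2,50,98]))
    blue=R&(H>105)&(H<125)&(S>130)&(V>80)
    rep('handle top',blue&(Z>.033))
    st=R&(S<80)&(V>90)&(Z>.02); rep('shank',st)
    rep('pad',R&(Z<.012)&(Z>-.003)&(V<110)&((H<12)|(H>170)))
    T=roi(160,345,225,370) if s else roi(205,330,145,220)
    rep('stand top',T&(Z>.066)&(Z<.075))
    rep('green',T&(H>55)&(H<95)&(S>80)&(Z>.03))
    rep('red',T&((H<4)|(H>175))&(S>190)&(Z>.03)&(V>90))
    G=(roi(198,218,270,290) if s else roi(278,296,168,182))&(H>18)&(H<32)&(S>130)&(V>120)
    rep('ring',G); 
    G=(roi(256,276,246,262) if s else roi(262,280,188,203))&(H>18)&(H<32)&(S>130)&(V>120)
    rep('ringred',G)
    rep('board',T&(abs(Z-.006)<.004)&(V<110)&(S>100))
E
python3 - <<'E'
import cv2,numpy as np
a=cv2.imread('pics/scene0.png')[220:370,155:345];b=cv2.imread('pics/side0.png')[140:225,200:340]
a=cv2.resize(a,None,fx=3,fy=3,interpolation=2);b=cv2.resize(b,(0,0),fx=4,fy=4,interpolation=2)
cv2.imwrite('pics/c.png',a)
E
```

```text
scene0 handle top 119 med [0.4457 0.2899 0.0375] rect 444.61151123046875 289.03607177734375 81.32357025146484 19.0994873046875 8.56412124633789 
 [[403.0, 292.0], [406.0, 274.0], [486.0, 286.0], [483.0, 305.0]] z [0.0346 0.0375 0.0405]
scene0 shank 203 med [0.4991 0.303  0.0327] rect 482.8816223144531 383.8153991699219 184.66818237304688 200.67527770996094 7.525970935821533 
 [[378.0, 471.0], [404.0, 272.0], [588.0, 296.0], [561.0, 495.0]] z [0.0209 0.0327 0.0399]
scene0 pad 14 med [0.4464 0.289  0.0056] rect 457.4735412597656 365.9625549316406 192.24810791015625 92.02061462402344 79.95820617675781 
 [[395.0, 279.0], [486.0, 263.0], [520.0, 453.0], [429.0, 469.0]] z [0.0004 0.0056 0.0106]
scene0 stand top 1946 med [ 0.8076 -0.0869  0.0693] rect 745.1824340820312 -84.65191650390625 164.59725952148438 291.57415771484375 3.5321409702301025 
 [[654.0, 56.0], [672.0, -235.0], [836.0, -225.0], [818.0, 66.0]] z [0.0664 0.0693 0.0726]
scene0 green 257 med [ 0.7853 -0.174   0.0623] rect 726.9215698242188 -162.23040771484375 130.4574737548828 113.52735137939453 3.8605690002441406 
 [[658.0, -1
[... 2429 characters left out ...]
 ring 29 med [ 0.6505 -0.1636  0.042 ] rect 655.9297485351562 -188.10556030273438 26.47477149963379 93.22732543945312 20.8726749420166 
 [[627.0, -149.0], [660.0, -236.0], [685.0, -227.0], [652.0, -140.0]] z [0.0088 0.042  0.0461]
side0 ringred 31 med [ 0.6369 -0.0236  0.0434] rect 646.6775512695312 -33.930145263671875 25.474205017089844 67.20093536376953 40.36973190307617 
 [[615.0, -17.0], [659.0, -68.0], [678.0, -51.0], [635.0, -0.0]] z [0.0209 0.0434 0.0475]
side0 board 102 med [0.7095 0.0566 0.0073] rect 673.2814331054688 -25.623443603515625 276.8177185058594 179.19866943359375 65.49585723876953 
 [[534.0, -114.0], [697.0, -189.0], [812.0, 63.0], [649.0, 137.0]] z [0.0028 0.0073 0.0098]
```

View pics/c.png

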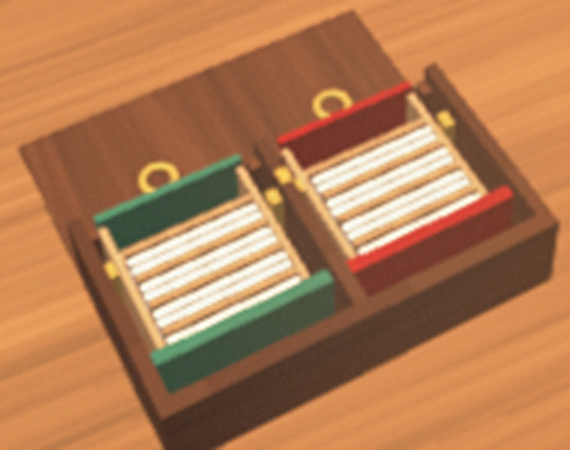

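```bash
cat >> h.py <<'E'
from scipy.spatial.transform import Rotation as Ro
np.set_printoptions(precision=4,suppress=True)
def pose():
    s=readout.read_state();R=Ro.from_rotvec(s['orientation']).as_matrix();return s,s['tool_pos'],R
def show():
    s,p,R=pose();print('t',round(s['t'],2),'pos',p,'F',s['force'],'T',s['wrist_torque'],'open',s['opening'],'q',s['q']);print('tool axes: x',R[:,0],'y',R[:,1],'z',R[:,2]); print('yaw of x axis',np.degrees(np.arctan2(R[1,0],R[0,0])));return s,p,R
E
python3 - <<'E'
from h import *
show()
c=dict(np.load('pics/scene0.npz'));W=cloud(c);f=c['frame'];hsv=cv2.cvtColor(f,cv2.COLOR_RGB2HSV)
for nm,b in dict(decoy=(222,285,143,192),shank=(352,380,180,204),tip=(370,380,194,206)).items():
    p=W[b[2]:b[3],b[0]:b[1]].reshape(-1,3);p=p[p[:,2]>(.02 if nm=='decoy' else .03)];print(nm,len(p),np.percentile(p,[1,50,99],axis=0))
    if nm!='decoy':print(p[::3])
E
```

```text
t 0.1 pos [ 0.2312 -0.5531  0.2287] F [-1.2238 -0.1457 -0.5982] T [-0.0225 -0.0052 -0.037 ] open 0.09299948657807268 q [-1.2604  0.1311  1.4891 -0.      1.523  -0.0854]
tool axes: x [ 0.3856 -0.9227 -0.0016] y [-0.0005  0.0016 -1.    ] z [0.9227 0.3856 0.0001]
yaw of x axis -67.32104170626044
decoy 1766 [[ 0.2595 -0.0038  0.0216]
 [ 0.3473  0.0777  0.0438]
 [ 0.4228  0.1607  0.0594]]
shank 83 [[0.5067 0.2974 0.0308]
 [0.5476 0.3044 0.0349]
 [0.5833 0.3134 0.0395]]
[[0.5044 0.2991 0.0314]
 [0.5142 0.3012 0.0386]
 [0.513  0.2994 0.0348]
 [0.5149 0.2984 0.0332]
 [0.5225 0.3021 0.0379]
 [0.5249 0.3007 0.0369]
 [0.5263 0.3001 0.0348]
 [0.533  0.3044 0.0386]
 [0.5325 0.3021 0.0357]
 [0.5316 0.3001 0.0323]
 [0.5389 0.3039 0.0368]
 [0.5371 0.3027 0.0323]
 [0.5422 0.3083 0.0342]
 [0.5469 0.3049 0.0361]
 [0.5488 0.3039 0.0346]
 [0.5537 0.3095 0.0364]
 [0.5552 0.3056 0.0358]
 [0.5547 0.3034 0.0328]
 [0.5618 0.3071 0.0373]
 [0.5623 0.304  0.0355]
 [0.5669 0.3097 0.0371]
 [0.5669 0.3071 0.0346]
 [0.5692 0.3057 0.0337]
 [0.5738 0.3115 0.0352]
 [0.5756 0.3073 0.035 ]
 [0.5796 0.3135 0.0359]
 [0.5801 0.3105 0.034 ]
 [0.5837 0.308  0.0348]]
tip 17 [[0.5696 0.3035 0.031 ]
 [0.5782 0.3084 0.035 ]
 [0.5836 0.3134 0.039 ]]
[[0.5692 0.3057 0.0337]
 [0.5738 0.3115 0.0352]
 [0.5756 0.3073 0.035 ]
 [0.5796 0.3135 0.0359]
 [0.5801 0.3105 0.034 ]
 [0.5837 0.308  0.0348]]
```

```bash
python3 -m creep '[[[0,-3,0,3,0,7,0],[0,-3.3,0,3.3,0,7,0],[0,-3.6,0,3,0,0,0],[0,-3.6,0,3,0,0,0],[0,-3.6,0,3,0,0,0],[0,-3.6,0,3,0,0,0],[0,-3.6,0,3,0,0,0],[0,-3.6,0,3,0,0,0]]]' 40; python3 -m creep '[[[0,-4.8,0,0.7,0,0,0],[0,-4.8,0,0.7,0,0,0],[0,-4.8,0,0.7,0,0,0],[0,-4.8,0,0.7,0,0,0],[0,-4.8,0,0.7,0,0,0],[0,-4.8,0,0.7,0,0,0],[0,-4.8,0,0.7,0,0,0],[0,-4.8,0,0.7,0,0,0]]]'; python3 -c "
from h import *
show()"
```

```text
t: 0.9
tool_pos: [0.419, -0.2255, 0.2239]
orientation: [-1.266, 1.119, -1.104]
force: [0.3, -0.4, 0.3]
opening: 0.093
t: 1.7
tool_pos: [0.4219, 0.1746, 0.2249]
orientation: [-1.265, 1.121, -1.103]
force: [1.4, -0.7, 0.0]
opening: 0.0926
t 1.7 pos [0.4219 0.1746 0.2249] F [ 1.3917 -0.6582  0.0274] T [-0.037  -0.0446 -0.0397] open 0.09264529094908444 q [ 0.2718 -0.2634  1.8733  0.0101  1.5351  1.7117]
tool axes: x [ 0.1301 -0.9915 -0.0095] y [-0.0059  0.0088 -0.9999] z [ 0.9915  0.1302 -0.0047]
yaw of x axis -82.52212156488527
```

```bash
python3 -m creep '[[[0,-3.7,1,1.7,0,-1,0],[0,-3.7,1,1.7,0,0,0],[0,-3.7,1,1.7,0,0,0],[0,0,1,0,0,0,0],[0,0,0,0,0,0,0],[0,0,0,0,0,0,0],[0,0,0,0,0,0,0],[0,0,0,0,0,0,0]]]'; python3 - <<'E'
from h import *
show();c=snap('wrist','w1');print(-c['R'].T@c['t'],c['R'])
E
```

```text
t: 2.5
tool_pos: [0.4537, 0.3008, 0.1829]
orientation: [-1.278, 1.103, -1.085]
force: [-0.0, -0.6, 0.1]
opening: 0.0928
t 2.5 pos [0.4537 0.3008 0.1829] F [-0.0282 -0.599   0.0627] T [-0.0141 -0.0386 -0.0655] open 0.09283438038999658 q [0.484  0.0093 1.7008 0.0107 1.4352 1.8982]
tool axes: x [ 0.1546 -0.9879 -0.0088] y [-0.0082  0.0076 -0.9999] z [ 0.9879  0.1546 -0.007 ]
yaw of x axis -81.10842935550015
[0.5228 0.3116 0.338 ] [[ 0.1556 -0.9878 -0.0073]
 [-0.9548 -0.1523  0.2552]
 [-0.2533 -0.0327 -0.9668]]
```

View pics/w1.png

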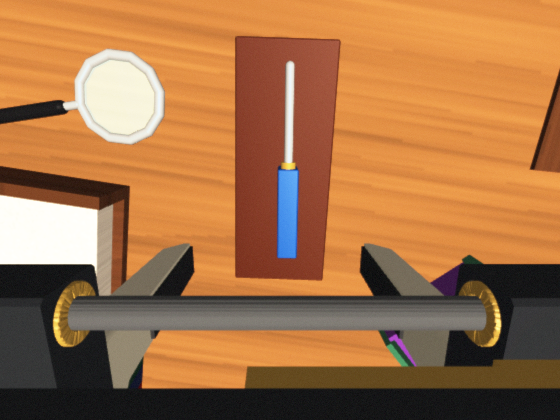

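The wrist view shows the hook clearly: handle at columns 278–298 and rows 168–258, shank end at (290,62), pad corners about (236,38), (340,40), (322,280) and (236,278). Next I'll compute the poses.

```bash
python3 - <<'E'
from h import *
c=dict(np.load('pics/w1.npz'));W=cloud(c);f=c['frame'];hsv=cv2.cvtColor(f,cv2.COLOR_RGB2HSV)
H,S,V=[hsv[...,i].astype(int) for i in range(3)];Z=W[...,2]
K=c['intrinsics']
def ray(u,v,z):
    o=-c['R'].T@c['t'];d=c['R'].T@np.linalg.inv(K)@np.array([u,v,1.]);return o+d*(z-o[2])/d[2]
m=(H>100)&(H<130)&(S>120)&(V>100);m[:150]=0;m[262:]=0;m[:,:265]=0;m[:,310:]=0
print('handle z',np.nanmedian(Z[m]),m.sum())
ys,xs=np.nonzero(m);r=cv2.minAreaRect(np.c_[xs,ys].astype(np.float32));print(r)
P=np.array([ray(u,v,.038)[:2] for u,v in zip(xs,ys)],np.float32)*1000;r=cv2.minAreaRect(P);print('handle',r,cv2.boxPoints(r).tolist())
print('depth med of tip',ray(290,62,.037),'ferrule',ray(288,166,.037))
pm=((H<12)|(H>172))&(V<130)&(S>100);pm[:30]=0;pm[285:]=0;pm[:,:225]=0;pm[:,350:]=0
k=cv2.morphologyEx((pm*255).astype(np.uint8),cv2.MORPH_OPEN,np.ones((5,5)))
ys,xs=np.nonzero(k);P=np.array([ray(u,v,.004)[:2] for u,v in zip(xs,ys)],np.float32)*1000;r=cv2.minAreaRect(P);print('pad',r,cv2.boxPoints(r).tolist())
c=dict(np.load('pics/side0.npz'));A=cloud(c).reshape(-1,3);c=dict(np.load('pics/scene0.npz'));A=np.r_[A,cloud(c).reshape(-1,3)]
q=A[(A[:,2]>.05)&(A[:,2]<.4)&(A[:,0]>.3)&(A[:,0]<.6)&(A[:,1]>.3)&(A[:,1]<.7)]
print('near books',len(q),np.percentile(q,[.5,5,50,99],axis=0))
E
```

```text
handle z 0.03843386373461319 1765
((287.2256164550781, 212.99462890625), (20.133386611938477, 88.35557556152344), 1.1233025789260864)
handle ((444.6125183105469, 291.2744445800781), (88.58381652832031, 19.4052734375), 8.469054222106934) [[399.3746337890625, 294.3481750488281], [402.2325439453125, 275.1545104980469], [489.85040283203125, 288.2007141113281], [486.99249267578125, 307.3943786621094]]
depth med of tip [0.5797 0.3111 0.037 ] ferrule [0.491  0.2981 0.037 ]
pad ((385.162109375, 323.5349426269531), (56.236305236816406, 30.838329315185547), 8.640828132629395) [[355.0465393066406, 334.55462646484375], [359.6796569824219, 304.06634521484375], [415.2776794433594, 312.5152587890625], [410.6445617675781, 343.0035400390625]]
near books 2296 [[0.3001 0.4357 0.0502]
 [0.3006 0.4482 0.0524]
 [0.4284 0.5341 0.0618]
 [0.4436 0.6961 0.2047]]
```

```bash
python3 -m creep '[[[0,0.8,2,0.16,0.4,0,-0.5],[0,0,3,0,0,0,0],[0,0,3,0,0,0,0],[0,0,3,0,0,0,0],[0,0,2,0,0,0,0],[0,0,1,0,0,0,0],[0,0,0,0,0,0,0],[0,0,0,0,0,0,0]]]' 40; python3 - <<'E'
from h import *
show()
c=dict(np.load('pics/w1.npz'));K=c['intrinsics']
def ray(u,v,z):
    o=-c['R'].T@c['t'];d=c['R'].T@np.linalg.inv(K)@np.array([u,v,1.]);return o+d*(z-o[2])/d[2]
q=np.array([ray(u,v,.004)[:2] for u,v in [(236,38),(340,40),(322,280),(236,278)]]);print(q,q.mean(0),np.degrees(np.arctan2(*(q[0]-q[3])[::-1])),np.degrees(np.arctan2(*(q[1]-q[2])[::-1])))
E
```

```text
t: 3.35
tool_pos: [0.4634, 0.2909, 0.0474]
orientation: [-1.261, 1.091, -1.103]
force: [-0.3, -0.5, 0.6]
opening: 0.093
t 3.35 pos [0.4634 0.2909 0.0474] F [-0.327  -0.5046  0.5654] T [ 0.0195 -0.0226 -0.0395] open 0.09300532543966492 q [ 0.4675  0.1408  1.8248 -0.0009  1.1601  1.8909]
tool axes: x [ 0.1473 -0.9891 -0.0042] y [ 0.0146  0.0064 -0.9999] z [0.989  0.1472 0.0154]
yaw of x axis -81.53177197110604
[[0.5986 0.3649]
 [0.612  0.2676]
 [0.3657 0.2369]
 [0.3526 0.3343]] [0.4822 0.3009] 7.093692159649587 7.106958428620943
```

```bash
python3 -m creep '[[[0,-0.32,0,-0.65,-0.9,0,-0.2],[0,0,0,0,0,0,0],[0,0,1.2,0,0,0,0],[0,0,1.0,0,0,0,0],[0,0,0.4,0,0,0,0],[0,0,0,0,0,0,0],[0,0,0,0,0,0,0],[0,0,0,0,0,0,0]]]' 40; python3 -c "
from h import *
show()"
```

```text
t: 4.15
tool_pos: [0.4583, 0.2947, 0.023]
orientation: [-1.271, 1.098, -1.099]
force: [0.7, 0.4, -0.9]
opening: 0.093
t 4.15 pos [0.4583 0.2947 0.023 ] F [ 0.719   0.3675 -0.9481] T [-0.0112  0.0332  0.0432] open 0.09302420606848466 q [0.4768 0.1814 1.83   0.001  1.1258 1.8991]
tool axes: x [ 0.1474 -0.9891 -0.0023] y [ 0.0035  0.0029 -1.    ] z [0.9891 0.1474 0.0039]
yaw of x axis -81.52183568959194
```

```bash
python3 -m creep '[[[0,0.1,0.2,0,0,0,0],[1,0,0,0,0,0,0],[1,0,0,0,0,0,0],[1,0,0,0,0,0,0],[1,0,0,0,0,0,0],[1,0,0,0,0,0,0],[1,0,0,0,0,0,0],[1,0,0,0,0,0,0]]]' 45; python3 -c "
from h import *
show()"
```

```text
t: 4.95
tool_pos: [0.4592, 0.2939, 0.0218]
orientation: [-1.269, 1.097, -1.1]
force: [-0.9, -0.6, 0.4]
opening: 0.0414
t 4.95 pos [0.4592 0.2939 0.0218] F [-0.9043 -0.5997  0.4156] T [-0.0555 -0.0102 -0.0556] open 0.041364456849583384 q [0.4747 0.1825 1.8313 0.0011 1.1218 1.8973]
tool axes: x [ 0.1472 -0.9891 -0.0029] y [ 0.005   0.0036 -1.    ] z [0.9891 0.1472 0.0055]
yaw of x axis -81.53286643429902
```

```bash
python3 -m creep '[[[1,0,0,0,0,0,0],[1,0,0,0,0,0,0],[1,0,0,0,0,0,0],[1,0,0,0,0,0,0],[1,0,0,0,0,0,0],[1,0,0,0,0,0,0],[1,0,-0.3,0,0,0,0],[1,0,-1,0,0,0,0]]]'; python3 -m creep '[[[1,0,-2,0,0,0,0],[1,0,-3,0,0,0,0],[1,0,-3,0,0,0,0],[1,0,-3,0,0,0,0],[1,0,-2,0,0,0,0],[1,0,-1,0,0,0,0],[1,0,0,0,0,0,0],[1,0,0,0,0,0,0]]]'; python3 - <<'E'
from h import *
show();c=snap('wrist','w2')
E
```

```text
t: 5.75
tool_pos: [0.4576, 0.2931, 0.0335]
orientation: [-1.273, 1.099, -1.099]
force: [-1.0, -0.5, -1.2]
opening: 0.0194
t: 6.55
tool_pos: [0.4566, 0.2925, 0.183]
orientation: [-1.272, 1.099, -1.099]
force: [0.3, -0.2, -1.9]
opening: 0.0198
t 6.55 pos [0.4566 0.2925 0.183 ] F [ 0.3096 -0.179  -1.9303] T [0.0152 0.0436 0.0365] open 0.01976329189207869 q [ 0.4745 -0.0026  1.7124  0.0011  1.4284  1.8973]
tool axes: x [ 0.1474 -0.9891 -0.002 ] y [ 0.0024  0.0024 -1.    ] z [0.9891 0.1474 0.0028]
yaw of x axis -81.52552042532432
```

View pics/w2.png

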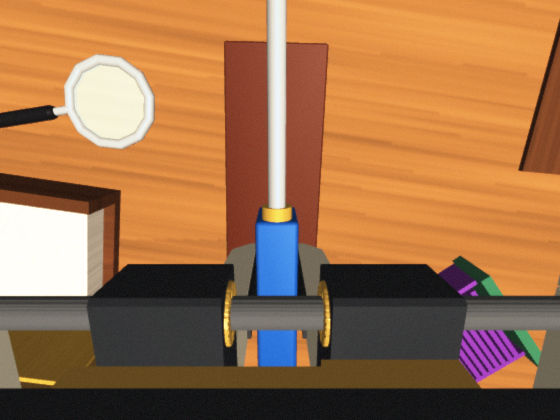

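The hook is held with a 19.8 mm opening, its handle between the fingers and the shank running straight ahead out of the top of the image at column 277. Now I'll move it over to the ring.

```bash
python3 -m creep '[[[1,2,0,0.2,0,2.5,0],[1,3.5,0,0.3,0,2.5,0],[1,4.5,0,0.3,0,0,0],[1,4.5,0,0.3,0,0,0],[1,4.5,0,0.3,0,0,0],[1,4.5,0,0.3,0,0,0],[1,4.5,0,0.3,0,0,0],[1,4.5,0,0.3,0,0,0]]]'; python3 -m creep '[[[1,4.5,0,0.3,0,0,0],[1,4.5,0,0.3,0,0,0],[1,3,0,0.2,0,0,0],[1,1.5,0,0,0,0,0],[1,0,0,0,0,0,0],[1,0,0,0,0,0,0],[1,0,0,0,0,0,0],[1,0,0,0,0,0,0]]]'; python3 - <<'E'
from h import *
show()
for n in('scene','side','wrist'):c=snap(n,n+'3')
E
```

```text
t: 7.4
tool_pos: [0.4954, -0.0363, 0.1685]
orientation: [-1.252, 1.173, -1.15]
force: [1.2, 0.2, -2.1]
opening: 0.0197
t: 8.2
tool_pos: [0.5064, -0.1766, 0.1572]
orientation: [-1.255, 1.191, -1.141]
force: [-0.1, -0.3, -1.3]
opening: 0.0198
t 8.2 pos [ 0.5064 -0.1766  0.1572] F [-0.0635 -0.2766 -1.3282] T [ 0.0226 -0.0559  0.0447] open 0.01976038074166434 q [-0.427   0.0377  1.7202 -0.0062  1.4168  1.0823]
tool axes: x [ 0.0623 -0.998  -0.0102] y [-0.0326  0.0082 -0.9994] z [ 0.9975  0.0626 -0.0321]
yaw of x axis -86.42600184225495
```

View pics/wrist3.png

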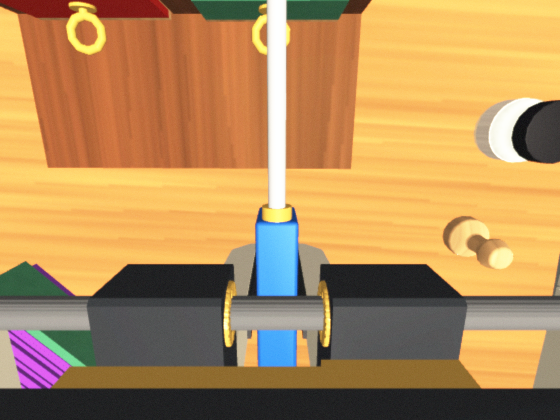

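The green ring centre shows near (271,32), partly behind the shank. The red ring is at (86,33), and the board's front edge runs along row 168 from column 48 to 352.

```bash
cat >> h.py <<'E'
def ray(c,u,v,z):
    o=-c['R'].T@c['t'];d=c['R'].T@np.linalg.inv(c['intrinsics'])@np.array([u,v,1.]);return o+d*(z-o[2])/d[2]
def proj(c,X):
    p=c['intrinsics']@(c['R']@np.asarray(X)+c['t']);return p[:2]/p[2]
E
python3 - <<'E'
from h import *
c=dict(np.load('pics/wrist3.npz'))
hsv=cv2.cvtColor(c['frame'],cv2.COLOR_RGB2HSV);H,S,V=[hsv[...,i].astype(int) for i in range(3)]
m=(H>18)&(H<32)&(S>130)&(V>110);m[75:]=0
for nm,a,b in(('red',60,115),('green',248,300)):
    k=m.copy();k[:,:a]=0;k[:,b:]=0;ys,xs=np.nonzero(k);q=np.array([ray(c,u,v,.041)[:2] for u,v in zip(xs,ys)])
    print(nm,len(q),q.min(0),q.max(0));
    D=c['depth'][k];print(np.median(cloud(c)[k],0))
    # outer circle fit, R 15: fit by min enclosing using points far from post
    e=[p for p in q];(cx,cy),r=cv2.minEnclosingCircle((q[q[:,0]<q[:,0].min()+.026]*1000).astype(np.float32));print(cx,cy,r)
a,b=ray(c,48,168,.006),ray(c,352,168,.006);print('edge',a,b,np.degrees(np.arctan2(a[0]-b[0],b[1]-a[1])))
_,p,R=pose()
tip=p+R@[0,.0138,.122];print('pred tip',tip)
out=[]
for n in('scene','side'):
    c=dict(np.load(f'pics/{n}3.npz'));u,v=proj(c,tip).round().astype(int);print(n,u,v)
    f=c['frame'][max(v-40,0):v+40,max(u-45,0):u+45,::-1];out.append(cv2.resize(f,(400,360),interpolation=cv2.INTER_CUBIC))
cv2.imwrite('pics/tip3.png',np.hstack(out))
E
```

```text
red 966 [ 0.6199 -0.0361] [ 0.6548 -0.0069]
[nan nan nan]
634.6220092773438 -21.411291122436523 14.99632740020752
green 381 [ 0.6283 -0.1758] [ 0.6619 -0.1472]
[ 0.6435 -0.1537  0.0428]
642.0527954101562 -161.4987030029297 15.036035537719727
edge [0.5223 0.0465 0.006 ] [ 0.5412 -0.244   0.006 ] -176.28912713730668
pred tip [ 0.6279 -0.1693  0.1399]
scene 196 246
side 293 147
```

View pics/tip3.png

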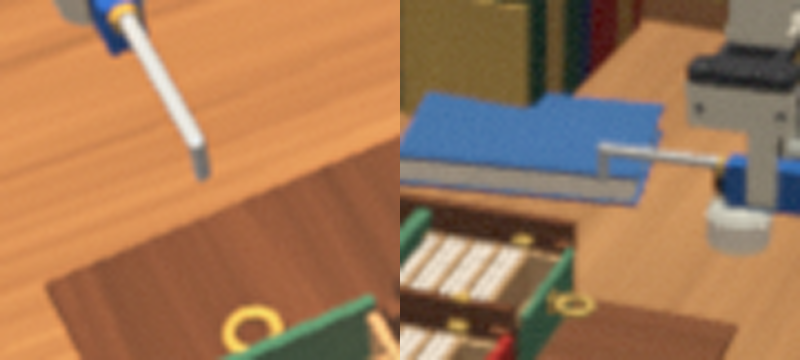

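The hook end appears within about 1 pixel of the predicted tip in both views, and the ring centre is at about (0.642, -0.1615). Next I'll level the hook and hover over the ring.

```bash
python3 -m creep '[[[1,0,0,0,1.9,0,-0.6],[1,-0.65,1.5,0.7,0,0,0],[1,0,2,0.7,0,0,0],[1,0,2,0,0,0,0],[1,0,1.5,0,0,0,0],[1,0,0,0,0,0,0],[1,0,0,0,0,0,0],[1,0,0,0,0,0,0]]]'; python3 - <<'E'
from h import *
s,p,R=show();tip=p+R@[0,.0138,.122];print('tip',tip,'err tool',R.T@(np.array([.642,-.1615,.04])-tip)*100)
E
```

```text
t: 9.15
tool_pos: [0.5231, -0.1645, 0.0835]
orientation: [-1.239, 1.158, -1.161]
force: [-0.1, -0.9, -0.7]
opening: 0.0197
t 9.15 pos [ 0.5231 -0.1645  0.0835] F [-0.1168 -0.8764 -0.7179] T [-0.0213  0.0665 -0.0122] open 0.019746674462388165 q [-0.3986  0.1099  1.7858  0.0007  1.2439  1.1055]
tool axes: x [ 0.0664 -0.9978  0.0003] y [ 0.0021 -0.0002 -1.    ] z [0.9978 0.0664 0.0021]
yaw of x axis -86.19112926070176
tip [ 0.6449 -0.1564  0.0699] err tool [ 0.4883  2.9916 -0.3295]
```

```bash
python3 -m creep '[[[1,0.5,0,-0.3,0,0,0],[1,0,1,0,0,0,0],[1,0,0,0,0,0,0],[1,0,0,0,0,0,0],[1,0,0,0,0,0,0],[1,0,0,0,0,0,0],[1,0,0,0,0,0,0],[1,0,0,0,0,0,0]]]'; python3 - <<'E'
from h import *
s,p,R=show();tip=p+R@[0,.0138,.122];print('tip',tip,'err tool',R.T@(np.array([.642,-.1615,.04])-tip)*100)
out=[]
for n in('scene','side'):
    c=snap(n,n+'4');u,v=proj(c,tip).round().astype(int);print(n,proj(c,tip),proj(c,tip*[1,1,0]+[0,0,.043]), proj(c,[.642,-.1615,.04]))
    f=c['frame'][v-25:v+25,u-25:u+25,::-1];out.append(cv2.resize(f,(400,400),interpolation=cv2.INTER_CUBIC))
cv2.imwrite('pics/tip4.png',np.hstack(out))
E
```

```text
t: 9.95
tool_pos: [0.5222, -0.1712, 0.0757]
orientation: [-1.237, 1.155, -1.165]
force: [-0.0, 0.4, -0.5]
opening: 0.0198
t 9.95 pos [ 0.5222 -0.1712  0.0757] F [-0.0353  0.4427 -0.4967] T [ 0.0239 -0.0209  0.0085] open 0.01984492300114412 q [-0.4105  0.1177  1.7929  0.0007  1.2241  1.0942]
tool axes: x [ 0.0658 -0.9978  0.0026] y [ 0.0066 -0.0022 -1.    ] z [0.9978 0.0658 0.0065]
yaw of x axis -86.22755110821174
tip [ 0.644  -0.1632  0.0627] err tool [-0.1861  2.2681 -0.2051]
scene [205.9233 273.5437] [206.9358 279.1199] [207.5052 278.9866]
side [286.7783 168.6592] [286.6701 173.9998] [287.0388 175.153 ]
```

View pics/tip4.png

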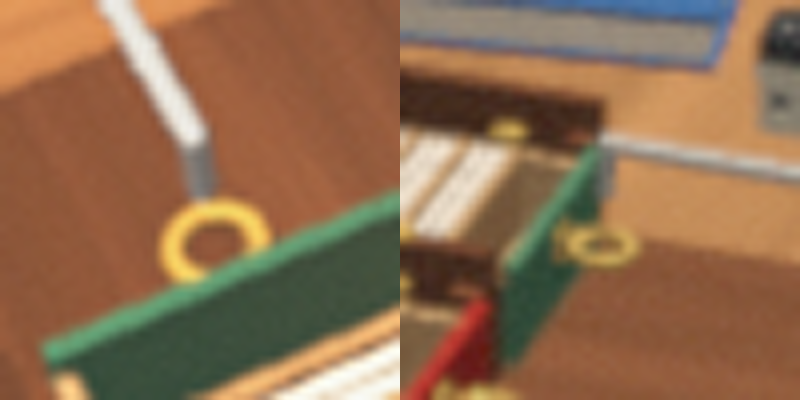

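Both views put the end directly above the hole within about 1 mm: tip (203,195) over ring (215,243) in the left crop, tip (605,195) over ring (603,245) in the right. Lowering it in now.

```bash
python3 -m creep '[[[1,-0.1,0.5,-0.1,-0.35,0,0],[1,0,0.6,0,0,0,0],[1,0,0.5,0,0,0,0],[1,0,0.2,0,0,0,0],[1,0,0.2,0,0,0,0],[1,0,0.2,0,0,0,0],[1,0,0.2,0,0,0,0],[1,0,0,0,0,0,0]]]'; python3 - <<'E'
from h import *
s,p,R=show();tip=p+R@[0,.0138,.122];print('tip',tip,'err tool',R.T@(np.array([.642,-.1615,.04])-tip)*100)
E
```

```text
t: 10.85
tool_pos: [0.5205, -0.1699, 0.0487]
orientation: [-1.242, 1.16, -1.161]
force: [0.9, 0.2, -1.6]
opening: 0.0198
t 10.85 pos [ 0.5205 -0.1699  0.0487] F [ 0.8887  0.1569 -1.5693] T [ 0.0122  0.0403 -0.0053] open 0.019830791031704896 q [-0.4075  0.1552  1.806  -0.0026  1.1807  1.0983]
tool axes: x [ 0.0659 -0.9978  0.002 ] y [-0.0013 -0.0021 -1.    ] z [ 0.9978  0.0659 -0.0014]
yaw of x axis -86.21907839202892
tip [ 0.6423 -0.1619  0.0348] err tool [-0.0398 -0.5246 -0.0237]
```

```bash
python3 -m creep '[[[1,0,0.3,0,0,0,0],[1,0,0.3,0,0,0,0],[1,0,0,0,0,0,0],[1,0,0,0,0,0,0],[1,0,0,-0.15,0,0,0],[1,0,0,-0.15,0,0,0],[1,0,0,-0.15,0,0,0],[1,0,0,-0.15,0,0,0]]]'; python3 -m creep '[[[1,0,0,-0.15,0,0,0],[1,0,0,-0.15,0,0,0],[1,0,0,-0.15,0,0,0],[1,0,0,-0.15,0,0,0],[1,0,0,-0.15,0,0,0],[1,0,0,-0.15,0,0,0],[1,0,0,-0.15,0,0,0],[1,0,0,-0.15,0,0,0]]]'; python3 - <<'E'
from h import *
s,p,R=show();tip=p+R@[0,.0138,.122];print('tip',tip,'dist from ring',(tip-[.642,-.1615,.04])@R)
E
```

```text
t: 11.65
tool_pos: [0.5154, -0.1706, 0.0431]
orientation: [-1.241, 1.158, -1.163]
force: [2.0, 0.8, -2.6]
opening: 0.0198
t: 12.45
tool_pos: [0.5026, -0.1715, 0.0433]
orientation: [-1.24, 1.158, -1.164]
force: [2.0, 0.2, -2.8]
opening: 0.02
t 12.45 pos [ 0.5026 -0.1715  0.0433] F [ 1.9541  0.2203 -2.8316] T [ 0.0437 -0.2013 -0.025 ] open 0.01996967426046561 q [-0.4242  0.1174  1.8588 -0.0019  1.1622  1.0814]
tool axes: x [ 0.066  -0.9978  0.003 ] y [ 0.0022 -0.0029 -1.    ] z [0.9978 0.066  0.002 ]
yaw of x axis -86.21746289087227
tip [ 0.6244 -0.1635  0.0297] dist from ring [ 0.0008  0.0102 -0.0177]
```

```bash
python3 -m creep '[[[1,0,0,-0.2,0,0,0],[1,0,0,-0.3,0,0,0],[1,0,0,-0.3,0,0,0],[1,0,0,-0.3,0,0,0],[1,0,0,-0.3,0,0,0],[1,0,0,-0.2,0,0,0],[1,0,0,-0.15,0,0,0],[1,0,0,-0.1,0,0,0]]]';  python3 -m creep '[[[1,0,0,-0.1,0,0,0],[1,0,0,-0.1,0,0,0],[1,0,0,-0.1,0,0,0],[1,0,0,-0.1,0,0,0],[1,0,0,-0.1,0,0,0],[1,0,0,-0.1,0,0,0],[1,0,0,-0.1,0,0,0],[1,0,0,-0.1,0,0,0]]]'; python3 - <<'E'
from h import *
s,p,R=show();tip=p+R@[0,.0138,.122];print('tip',tip,'dist from ring',(tip-[.642,-.1615,.04])@R)
E
```

```text
t: 13.25
tool_pos: [0.4823, -0.1729, 0.0434]
orientation: [-1.24, 1.158, -1.164]
force: [2.0, 0.2, -2.7]
opening: 0.0195
t: 14.05
tool_pos: [0.4738, -0.1734, 0.0433]
orientation: [-1.24, 1.157, -1.164]
force: [1.6, 0.1, -2.4]
opening: 0.02
t 14.05 pos [ 0.4738 -0.1734  0.0433] F [ 1.6258  0.0685 -2.4142] T [ 0.0106 -0.196   0.0732] open 0.020033600533940384 q [-0.4513  0.048   1.9326 -0.0017  1.1576  1.0542]
tool axes: x [ 0.066  -0.9978  0.0031] y [ 0.0024 -0.0029 -1.    ] z [0.9978 0.066  0.0022]
yaw of x axis -86.216490019977
tip [ 0.5956 -0.1653  0.0298] dist from ring [ 0.0007  0.0101 -0.0466]
```

```bash
python3 -m creep '[[[1,0,0,-0.12,0,0,0],[1,0,0,-0.12,0,0,0],[1,0,0,-0.12,0,0,0],[1,0,0,-0.12,0,0,0],[1,0,0,-0.12,0,0,0],[1,0,0,-0.12,0,0,0],[1,0,0,-0.12,0,0,0],[1,0,0,-0.12,0,0,0]]]';  python3 -m creep '[[[1,0,0,-0.12,0,0,0],[1,0,0,-0.12,0,0,0],[1,0,0,-0.12,0,0,0],[1,0,0,-0.12,0,0,0],[1,0,0,-0.12,0,0,0],[1,0,0,-0.12,0,0,0],[1,0,0,-0.12,0,0,0],[1,0,0,-0.12,0,0,0]]]'
```

```text
t: 14.85
tool_pos: [0.4634, -0.1741, 0.0433]
orientation: [-1.24, 1.157, -1.164]
force: [2.2, 0.2, -2.0]
opening: 0.0197
t: 15.65
tool_pos: [0.4529, -0.1747, 0.0433]
orientation: [-1.24, 1.157, -1.164]
force: [0.7, 0.6, -2.5]
opening: 0.0197
```

```bash
python3 -m creep '[[[1,0,0,-0.12,0,0,0],[1,0,0,-0.12,0,0,0],[1,0,0,-0.12,0,0,0],[1,0,0,-0.12,0,0,0],[1,0,0,-0.12,0,0,0],[1,0,0,-0.12,0,0,0],[1,0,0,-0.12,0,0,0],[1,0,0,-0.12,0,0,0]]]'; python3 - <<'E'
from h import *
s,p,R=show()
E
```

```text
t: 16.45
tool_pos: [0.4489, -0.1748, 0.0454]
orientation: [-1.231, 1.147, -1.17]
force: [7.2, 1.8, -5.2]
opening: 0.0197
t 16.45 pos [ 0.4489 -0.1748  0.0454] F [ 7.2286  1.8316 -5.1673] T [ 0.2842 -1.0464  0.1015] open 0.019688337836436264 q [-0.4814 -0.0296  2.0066  0.005   1.149   1.0206]
tool axes: x [ 0.0667 -0.9978  0.0042] y [ 0.0159 -0.0032 -0.9999] z [0.9976 0.0668 0.0157]
yaw of x axis -86.17459232333624
```

The stop is reached: motion ceased and the force rose to about 8 N. The tool crept up and tilted slightly under the load, so I'll correct that while holding the pull.

```bash
python3 -m creep '[[[1,0,0.07,-0.13,-0.4,0,0],[1,0,0.07,-0.13,-0.4,0,0],[1,0,0.07,-0.13,-0.4,0,0],[1,0,0.07,-0.13,-0.4,0,0],[1,0,0.04,-0.13,-0.2,0,0],[1,0,0.04,-0.13,-0.2,0,0],[1,0,0.04,-0.13,-0.2,0,0],[1,0,0.04,-0.13,-0.2,0,0]]]'; python3 - <<'E'
from h import *
s,p,R=show();print(p+R@[0,.0138,.122])
E
```

```text
t: 17.25
tool_pos: [0.4485, -0.175, 0.045]
orientation: [-1.25, 1.159, -1.162]
force: [7.5, 2.2, -3.7]
opening: 0.0197
t 17.25 pos [ 0.4485 -0.175   0.045 ] F [ 7.4578  2.1674 -3.734 ] T [ 0.2863 -1.0055  0.128 ] open 0.01972775643666621 q [-0.4718 -0.0117  1.9898 -0.0097  1.1644  1.0346]
tool axes: x [ 0.0683 -0.9976  0.0072] y [-0.0048 -0.0076 -1.    ] z [ 0.9977  0.0683 -0.0053]
yaw of x axis -86.08412911929364
[ 0.5702 -0.1668  0.0305]
```

```bash
python3 -m creep '[[[1,0,0.07,-0.15,-0.15,0,0],[1,0,0.07,-0.16,-0.15,0,0],[1,0,0.07,-0.17,-0.15,0,0],[1,0,0.07,-0.17,-0.15,0,0],[1,0,0.07,-0.17,-0.15,0,0],[1,0,0.07,-0.17,-0.15,0,0],[1,0,0.07,-0.17,-0.15,0,0],[1,0,0.07,-0.17,-0.15,0,0]]]'; python3 - <<'E'
from h import *
s,p,R=show();print(p+R@[0,.0138,.122])
E
```

```text
t: 18.05
tool_pos: [0.4485, -0.1754, 0.0447]
orientation: [-1.248, 1.15, -1.166]
force: [9.4, 2.2, -3.6]
opening: 0.0195
t 18.05 pos [ 0.4485 -0.1754  0.0447] F [ 9.3509  2.2272 -3.5772] T [ 0.3476 -1.2529  0.1228] open 0.019513415627007046 q [-0.4727 -0.0194  1.9979 -0.0094  1.1555  1.0314]
tool axes: x [ 0.0703 -0.9975  0.0112] y [ 0.0028 -0.0111 -0.9999] z [0.9975 0.0703 0.002 ]
yaw of x axis -85.96823910011332
[ 0.5703 -0.167   0.0312]
```

```bash
python3 -m creep '[[[1,0,0.07,-0.17,-0.25,0,-0.15],[1,0,0.07,-0.17,-0.25,0,-0.15],[1,0,0.07,-0.17,-0.25,0,-0.15],[1,0,0.07,-0.17,-0.25,0,-0.15],[1,0,0.07,-0.17,-0.25,0,-0.15],[1,0,0.07,-0.17,-0.25,0,-0.15],[1,0,0.07,-0.17,-0.25,0,-0.15],[1,0,0.07,-0.17,-0.25,0,-0.15]]]'; python3 -m creep '[[[1,0,0.07,-0.17,-0.25,0,-0.1],[1,0,0.07,-0.17,-0.25,0,-0.1],[1,0,0.07,-0.17,-0.25,0,-0.1],[1,0,0.07,-0.17,-0.25,0,-0.1],[1,0,0.07,-0.17,-0.25,0,-0.1],[1,0,0.07,-0.17,-0.25,0,-0.1],[1,0,0.07,-0.17,-0.25,0,-0.1],[1,0,0.07,-0.17,-0.25,0,-0.1]]]'; python3 - <<'E'
from h import *
s,p,R=show();tip=p+R@[0,.0138,.122];print(tip)
out=[]
for n in('scene','side'):
    c=snap(n,n+'5');u,v=proj(c,tip).round().astype(int);print(u,v)
    f=c['frame'][v-35:v+35,u-35:u+35,::-1];out.append(cv2.resize(f,(400,400),interpolation=cv2.INTER_CUBIC))
cv2.imwrite('pics/tip5.png',np.hstack(out))
E
```

```text
t: 18.85
tool_pos: [0.4485, -0.1756, 0.0446]
orientation: [-1.272, 1.14, -1.181]
force: [9.1, 2.3, -4.3]
opening: 0.0194
t: 19.65
tool_pos: [0.4485, -0.1758, 0.045]
orientation: [-1.29, 1.134, -1.19]
force: [8.4, 2.1, -3.1]
opening: 0.0198
t 19.65 pos [ 0.4485 -0.1758  0.045 ] F [ 8.3813  2.1318 -3.0743] T [ 0.4928 -1.2501  0.2561] open 0.01982331919869911 q [-0.4397 -0.0249  2.0038 -0.0579  1.1459  1.08  ]
tool axes: x [ 0.0746 -0.9957  0.0545] y [-0.0067 -0.0552 -0.9985] z [ 0.9972  0.0741 -0.0108]
yaw of x axis -85.71554097799962
[ 0.5701 -0.1675  0.03  ]
195 259
308 181
```

View pics/tip5.png

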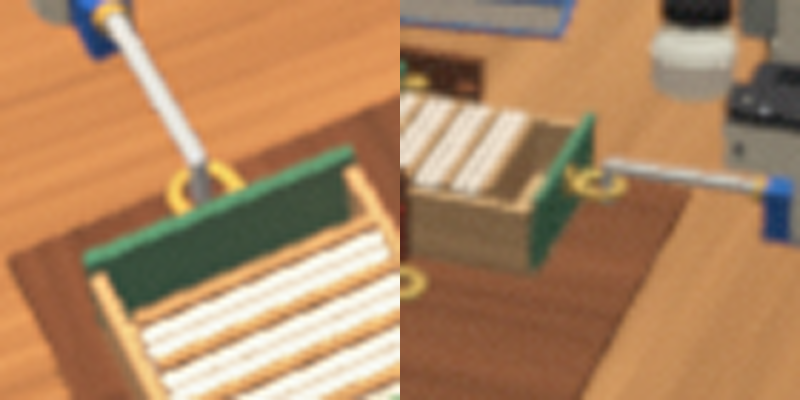

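The hook end is through the ring (left crop 200,185; right crop 605,178) and the tray is drawn out. TCP x has stayed at 0.4485 under about 9–10 N. I'll undo the roll, holding the pull a little longer.

```bash
python3 -m creep '[[[1,0,0.06,-0.17,-0.1,0,0.4],[1,0,0.06,-0.17,-0.1,0,0.4],[1,0,0.06,-0.17,-0.1,0,0.4],[1,0,0.06,-0.17,-0.15,0,0.4],[1,0,0.06,-0.17,-0.15,0,0.4],[1,0,0.06,-0.17,-0.15,0,0.4],[1,0,0.06,-0.17,-0.15,0,0.4],[1,0,0.06,-0.17,-0.15,0,0.4]]]'; python3 - <<'E'
from h import *
s,p,R=show();tip=p+R@[0,.0138,.122];print(tip)
E
```

```text
t: 20.55
tool_pos: [0.4488, -0.1762, 0.046]
orientation: [-1.245, 1.151, -1.153]
force: [10.4, 2.3, -4.7]
opening: 0.0196
t 20.55 pos [ 0.4488 -0.1762  0.046 ] F [10.3729  2.2955 -4.6942] T [ 0.3504 -1.355   0.2354] open 0.019617328754011717 q [-0.4799 -0.0143  1.9902 -0.0008  1.1647  1.0143]
tool axes: x [ 0.0768 -0.997   0.0012] y [ 0.0006 -0.0012 -1.    ] z [0.997  0.0768 0.0005]
yaw of x axis -85.59359929508754
[ 0.5704 -0.1668  0.0323]
```

Level again, pulling about 11 N. One more full hold call, then ease off forward by a few millimetres.

```bash
python3 -m creep '[[[1,0,0.09,-0.16,-0.2,0,0.05],[1,0,0.09,-0.16,-0.2,0,0.05],[1,0,0.09,-0.16,-0.2,0,0.05],[1,0,0.09,-0.16,-0.2,0,0.05],[1,0,0.09,-0.16,-0.2,0,0.05],[1,0,0.09,-0.16,-0.2,0,0.05],[1,0,0.09,-0.16,-0.2,0,0.05],[1,0,0.09,-0.16,-0.2,0,0.05]]]'; python3 -m creep '[[[1,0,0,-0.08,0,0,0],[1,0,0,0,0,0,0],[1,0,0,0.08,0,0,0],[1,0,0,0.08,0,0,0],[1,0,0,0.08,0,0,0],[1,0,0,0,0,0,0],[1,0,0,0,0,0,0],[1,0,0,0,0,0,0]]]'; python3 - <<'E'
from h import *
s,p,R=show();tip=p+R@[0,.0138,.122];print(tip)
E
```

```text
t: 21.35
tool_pos: [0.4486, -0.1764, 0.0438]
orientation: [-1.244, 1.153, -1.148]
force: [7.6, 1.9, -2.0]
opening: 0.0196
t: 22.15
tool_pos: [0.4499, -0.1762, 0.0437]
orientation: [-1.245, 1.154, -1.148]
force: [0.2, -0.5, -2.0]
opening: 0.0198
t 22.15 pos [ 0.4499 -0.1762  0.0437] F [ 0.1967 -0.4907 -2.0178] T [ 0.0062 -0.0049 -0.0362] open 0.019816700760283402 q [-0.4808 -0.004   1.9847  0.0019  1.1641  1.0103]
tool axes: x [ 0.0789 -0.9969 -0.0031] y [-0.002  0.003 -1.   ] z [ 0.9969  0.0789 -0.0017]
yaw of x axis -85.47436514327134
[ 0.5715 -0.1665  0.0297]
```

```bash
python3 -m creep '[[[1,0,0,0.1,0,0,0],[1,0,0,0.1,0,0,0],[1,0,0,0.1,0,0,0],[1,0,-0.2,0,0,0,0],[1,0,-0.3,0,0,0,0],[1,0,-0.4,0,0,0,0],[1,0,-0.4,0,0,0,0],[1,0,0,0,0,0,0]]]'; python3 -m creep '[[[1,0,-0.5,0,0,0,0],[1,0,-0.5,0,0,0,0],[1,0,-1,0,0,0,0],[1,0,-1.5,0,0,0,0],[1,0,-2,0,0,0,0],[1,0,-2,0,0,0,0],[1,0,-2,0,0,0,0],[1,0,0,0,0,0,0]]]'; python3 - <<'E'
from h import *
s,p,R=show();tip=p+R@[0,.0138,.122];print(tip)
out=[]
for n in('scene','side'):
    c=snap(n,n+'6');u,v=proj(c,tip).round().astype(int);print(u,v)
    f=c['frame'][v-35:v+35,u-35:u+35,::-1];out.append(cv2.resize(f,(400,400),interpolation=cv2.INTER_CUBIC))
cv2.imwrite('pics/tip6.png',np.hstack(out))
E
```

```text
t: 22.95
tool_pos: [0.4533, -0.176, 0.0581]
orientation: [-1.245, 1.154, -1.148]
force: [0.2, 0.1, -1.5]
opening: 0.0198
t: 23.75
tool_pos: [0.4533, -0.1763, 0.1606]
orientation: [-1.244, 1.153, -1.149]
force: [0.2, -1.3, -0.7]
opening: 0.0196
t 23.75 pos [ 0.4533 -0.1763  0.1606] F [ 0.1857 -1.2664 -0.7492] T [ 0.0066 -0.0385 -0.0597] open 0.019637894283298193 q [-0.4776 -0.1356  1.881   0.0018  1.3982  1.0139]
tool axes: x [ 0.0789 -0.9969 -0.0025] y [-0.001   0.0025 -1.    ] z [ 0.9969  0.0789 -0.0008]
yaw of x axis -85.47574682715702
[ 0.5749 -0.1666  0.1467]
189 225
308 149
```

View pics/tip6.png

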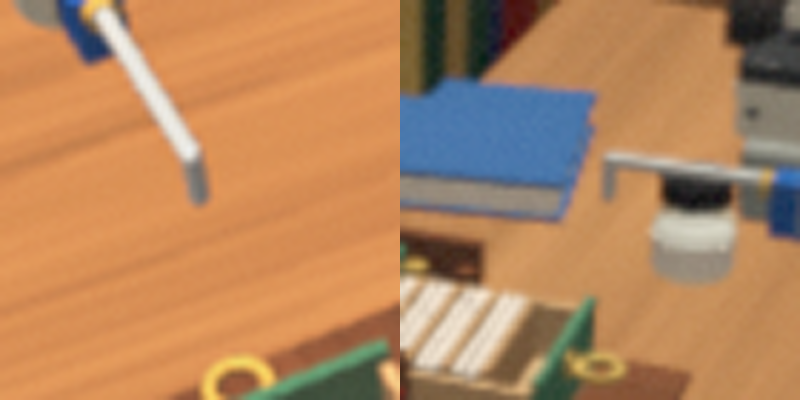

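Unhooked cleanly: the tip is clear (left crop 200,203; right crop 608,197) and the tray is still drawn out. Now back to the pad.

```bash
python3 -m creep '[[[1,-2,0,0.3,0,-2,0],[1,-3.5,0,0.6,0,-2,0],[1,-4.5,0,0.7,0,0,0],[1,-4.5,0,0.7,0,0,0],[1,-4.5,0,0.7,0,0,0],[1,-4.5,0,0.7,0,0,0],[1,-4.5,0,0.7,0,0,0],[1,-4.5,0,0.7,0,0,0]]]'; python3 -m creep '[[[1,-4.5,0,0.7,0,0,0],[1,-4.5,0,0.7,0,0,0],[1,-3,0,0.5,0,0,0],[1,-1.5,0,0.2,0,0,0],[1,0,0,0,0,0,0],[1,0,0,0,0,0,0],[1,0,0,0,0,0,0],[1,0,0,0,0,0,0]]]'; python3 - <<'E'
from h import *
s,p,R=show();d=np.array([.4578,.2935,.06])-p;print('to go tool cm',R.T@d*100)
z=R[:,1];print('tilt along x,z deg',np.degrees(R[:2,1]@R[:2,0]),np.degrees(R[:2,1]@R[:2,2]))
E
```

```text
t: 24.65
tool_pos: [0.4499, 0.1599, 0.1467]
orientation: [-1.283, 1.122, -1.091]
force: [0.9, -0.4, -0.5]
opening: 0.0195
t: 25.45
tool_pos: [0.4429, 0.3036, 0.1347]
orientation: [-1.302, 1.126, -1.083]
force: [-0.2, -0.2, -0.7]
opening: 0.0198
t 25.45 pos [0.4429 0.3036 0.1347] F [-0.2225 -0.2144 -0.7193] T [ 0.0477 -0.0502 -0.0002] open 0.01980621574698454 q [0.4957 0.0574 1.7425 0.0146 1.3748 1.9163]
tool axes: x [ 0.1466 -0.9892 -0.0021] y [-0.0359 -0.0032 -0.9993] z [ 0.9886  0.1465 -0.036 ]
yaw of x axis -81.57290986060902
to go tool cm [1.2367 7.4131 1.5962]
tilt along x,z deg -0.12103698294584461 -2.0613780185234387
```

```bash
python3 -m creep '[[[1,0,0,0,2.05,0,-0.1],[1,1.2,0.5,1.3,0,0,0],[1,0,2,0,0,0,0],[1,0,2,0,0,0,0],[1,0,2,0,0,0,0],[1,0,0.7,0,0,0,0],[1,0,0,0,0,0,0],[1,0,0,0,0,0,0]]]'; python3 - <<'E'
from h import *
s,p,R=show();d=np.array([.4578,.2935,.0225])-p;print('to go tool cm',R.T@d*100)
print('tilt along x,z deg',np.degrees(R[:2,1]@R[:2,0]),np.degrees(R[:2,1]@R[:2,2]))
c=snap('side','side7')
tip=p+R@[0,.0138,.122];u,v=proj(c,tip).round().astype(int);print(u,v)
f=c['frame'][v-50:v+40,u-20:u+100,::-1];cv2.imwrite('pics/tip7.png',cv2.resize(f,(720,540),interpolation=cv2.INTER_CUBIC))
E
```

```text
t: 26.25
tool_pos: [0.4614, 0.2868, 0.0629]
orientation: [-1.266, 1.104, -1.11]
force: [-0.2, 0.5, -1.1]
opening: 0.0197
t 26.25 pos [0.4614 0.2868 0.0629] F [-0.1925  0.4985 -1.1003] T [ 0.0253  0.0394 -0.0152] open 0.019706987072043217 q [ 0.4625  0.1198  1.8162 -0.0014  1.2005  1.8967]
tool axes: x [ 0.1366 -0.9906 -0.0004] y [ 0.0052  0.0011 -1.    ] z [0.9906 0.1366 0.0053]
yaw of x axis -82.14642785007258
to go tool cm [-0.7165  4.0415 -0.2898]
tilt along x,z deg -0.02414294535962717 0.3023791210931404
241 259
```

View pics/tip7.png

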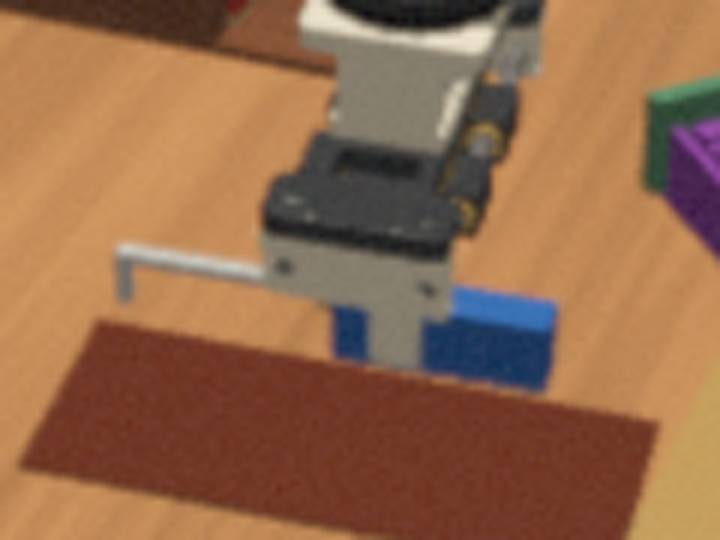

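The hook is level above the pad, with the tip at (124,298) and handle end at (550,330), over the pad lengthwise. Lowering.

```bash
python3 -m creep '[[[1,-0.7,0,-0.3,-0.3,-0.5,0],[1,0,1,0,0,0,0],[1,0,1,0,0,0,0],[1,0,0.8,0,0,0,0],[1,0,0.5,0,0,0,0],[1,0,0.2,0,0,0,0],[1,0,0,0,0,0,0],[1,0,0,0,0,0,0]]]'; python3 - <<'E'
from h import *
s,p,R=show();d=np.array([.4578,.2935,.0225])-p;print('to go tool cm',R.T@d*100)
E
```

```text
t: 27.1
tool_pos: [0.4585, 0.295, 0.0271]
orientation: [-1.272, 1.099, -1.1]
force: [0.6, 0.3, -1.8]
opening: 0.0197
t 27.1 pos [0.4585 0.295  0.0271] F [ 0.5538  0.2838 -1.7722] T [ 0.0233  0.0064 -0.0247] open 0.019721700646151957 q [0.4774 0.177  1.8264 0.0005 1.135  1.9006]
tool axes: x [ 0.1468 -0.9892 -0.0015] y [ 0.0027  0.0019 -1.    ] z [0.9892 0.1468 0.0029]
yaw of x axis -81.55613130086299
to go tool cm [ 0.1397  0.4552 -0.092 ]
```

```bash
python3 -m creep '[[[1,0,0.1,0,0,0,0],[1,0,0.1,0,0,0,0],[1,0,0.1,0,0,0,0],[1,0,0.05,0,0,0,0],[1,0,0.05,0,0,0,0],[1,0,0.05,0,0,0,0],[1,0,0.05,0,0,0,0],[1,0,0,0,0,0,0]]]'; python3 - <<'E'
from h import *
s,p,R=show()
E
```

```text
t: 27.9
tool_pos: [0.4595, 0.2954, 0.0229]
orientation: [-1.27, 1.098, -1.101]
force: [-0.1, 0.7, -0.6]
opening: 0.0194
t 27.9 pos [0.4595 0.2954 0.0229] F [-0.0555  0.6917 -0.6496] T [-0.0227 -0.0248  0.0364] open 0.019388479408549812 q [0.4772 0.1838 1.8273 0.0006 1.125  1.9006]
tool axes: x [ 0.1466 -0.9892 -0.0023] y [ 0.0046  0.003  -1.    ] z [0.9892 0.1466 0.005 ]
yaw of x axis -81.56715076682485
```

```bash
python3 -m creep '[[[1,0,0.06,0,-0.1,0,0],[1,0,0.06,0,-0.1,0,0],[1,0,0.06,0,-0.1,0,0],[1,0,0.06,0,0,0,0],[1,0,0.06,0,0,0,0],[1,0,0.06,0,0,0,0],[1,0,0.06,0,0,0,0],[1,0,0.06,0,0,0,0]]]'; python3 - <<'E'
from h import *
s,p,R=show()
E
```

```text
t: 28.7
tool_pos: [0.4596, 0.2955, 0.0219]
orientation: [-1.276, 1.102, -1.098]
force: [-3.9, -2.4, 6.0]
opening: 0.0196
t 28.7 pos [0.4596 0.2955 0.0219] F [-3.8539 -2.4078  6.0399] T [-0.3106  0.5613 -0.0526] open 0.019583596930922913 q [0.4761 0.1917 1.8204 0.0025 1.1307 1.8984]
tool axes: x [ 0.1469 -0.9891 -0.0017] y [-0.0021  0.0014 -1.    ] z [ 0.9891  0.1469 -0.0019]
yaw of x axis -81.55159526355092
```

The hook is down (6 N upward, level). Releasing and rising.

```bash
python3 -m creep '[[[1,0,0,0,0,0,0],[0.5,0,0,0,0,0,0],[0.3,0,0,0,0,0,0],[0.2,0,0,0,0,0,0],[0.2,0,0,0,0,0,0],[0.2,0,0,0,0,0,0],[0.2,0,0,0,0,0,0],[0.2,0,0,0,0,0,0]]]';python3 -m creep '[[[0.2,0,-0.5,0,0,0,0],[0.2,0,-1,0,0,0,0],[0.2,0,-2,0,0,0,0],[0.2,0,-3,0,0,0,0],[0.2,0,-4,0,0,0,0],[0.2,0,-4,0,0,0,0],[0.2,0,-1,0,0,0,0],[0.2,0,0,0,0,0,0]]]'; python3 - <<'E'
from h import *
show();c=snap('wrist','w8')
hsv=cv2.cvtColor(c['frame'],cv2.COLOR_RGB2HSV);H,S,V=[hsv[...,i].astype(int) for i in range(3)]
m=(H>100)&(H<130)&(S>120)&(V>100);m[:120]=0;m[265:]=0;m[:,:240]=0;m[:,320:]=0
ys,xs=np.nonzero(m);P=np.array([ray(c,u,v,.038)[:2] for u,v in zip(xs,ys)],np.float32)*1000;print('handle',cv2.minAreaRect(P),'z',np.nanmedian(cloud(c)[m][:,2]))
a=c['frame'];
b=snap('scene','scene8')
n=cv2.resize(b['frame'][215:375,155:345],(475,400));cv2.imwrite('pics/end.png',np.hstack([cv2.resize(a,(325,400)),n])[:,:,::-1])
E
```

```text
t: 29.5
tool_pos: [0.4605, 0.2959, 0.0224]
orientation: [-1.274, 1.101, -1.098]
force: [0.2, 0.3, -0.3]
opening: 0.0709
t: 30.3
tool_pos: [0.4598, 0.2952, 0.1873]
orientation: [-1.274, 1.101, -1.098]
force: [0.2, 0.1, -1.0]
opening: 0.0745
t 30.3 pos [0.4598 0.2952 0.1873] F [ 0.1685  0.1007 -0.9537] T [ 0.0413  0.0001 -0.0256] open 0.0745024745212929 q [0.4753 0.0085 1.6934 0.0023 1.4391 1.8984]
tool axes: x [ 0.1469 -0.9892 -0.0024] y [-0.0006  0.0023 -1.    ] z [ 0.9892  0.1469 -0.0003]
yaw of x axis -81.55348535896489
handle ((444.6251525878906, 294.5121765136719), (89.26496124267578, 19.278156280517578), 8.923328399658203) z 0.0383552343603564
```

View pics/end.png

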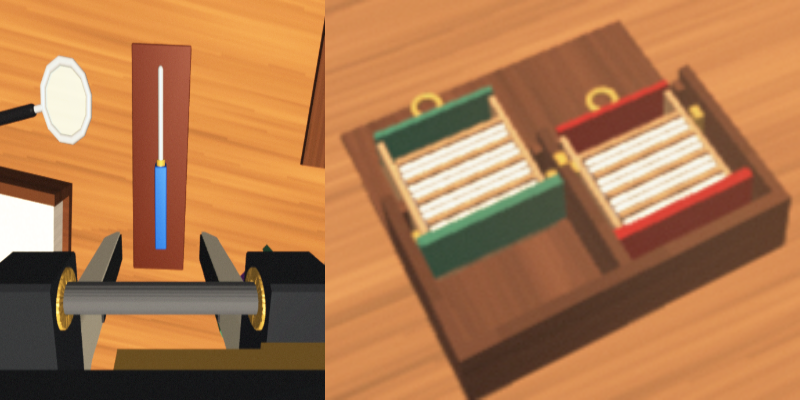

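The hook lies flat on the pad, and the green tray's back panel is up against the brass stops. I'll check numerically that the tray hasn't moved since the pull, then hand in.

```bash
python3 - <<'E'
from h import *
a=[cv2.cvtColor(np.load(f'pics/scene{i}.npz')['frame'],cv2.COLOR_RGB2GRAY)[245:325,165:270] for i in (5,8)]
print(cv2.phaseCorrelate(a[0][20:60,40:].astype(np.float32),a[1][20:60,40:].astype(np.float32)))
robot.close_job()
E
```

```text
((-0.04509640544892335, 0.03175589272909818), 1.0019960056576465)
the job is handed in; nothing more can be done
```

I hooked the green tray's ring, drew the tray out to its stop, unhooked and laid the hook back on the pad. The job is handed in at about 30 s; no verdict was reported.

- **Stop and pull:** The ring travelled about 67 mm and then stopped dead. I held a pull of about 7.5 to 11 N there for more than 4 s. I read the force only at the end of each 0.8 s move, so I did not see any short peaks between readings.
- **Tray:** The hook came out with no side force. An image comparison from during the hold to after unhooking showed the tray shifted less than 0.1 pixel. Its back panel sits at the brass stops.
- **Hook:** It touched down with about 6 N, level, and the gripper is open and 16 cm clear. The handle is centred at (0.445, 0.295) with its top at 38 mm, as at the start. All of the hook is over the pad.
- **Red tray and other objects:** The last views show the red tray and the magnifier where they were. I did not measure the other objects again.
- **One slip:** During the hold I turned the tool the wrong way and it rolled about 3°. I levelled it again with the pull still on and held once more.

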